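# Lock the lino block in the register jig

### The arm

A 7-joint arm with a two-finger parallel gripper is mounted at the origin on a cart in front of the work surface, level with it; the furniture and walls round the work are solid. World frame = base frame: x ahead of the robot, y to its left, z up, the work surface at z = 0. Lengths are in mm, angles in rad, forces in N, time in s.
With the tool pointing down it reaches from about 400 to 875 mm from the base axis. Payload 19.3 kg.
Tool frame: the origin (TCP) lies midway between the tips of the shut fingers; the grasp point (between the pads) lies 19 mm behind it (ctrl.grasp_offset is the distance from the TCP to the grasp point, in mm); z points along the fingers, y is the line along which they close (so a half turn about z gives the same grasp; the last joint's range is limited). The gripper opens to 85 mm and grips with 20 to 120 N. Pads are 22 mm wide; open, the fingers measure 114 mm over their backs; the gripper's body (76 mm by 85 mm) begins 54 mm behind the grasp point. The pads swing forward as they close: fully open they stand 13 mm farther back than shut.
Start: joints at [-1.39, 0.521, -0.036, 1.599, 0.021, 1.021, -0.113], TCP at [155.131, 605.433, 231.291] pointing down, gripper open.
Joint ranges: [-2.91, 2.91], [-0.3, 2.13], [-1.5, 1.42], [0.17, 2.43], [-1.26, 4.41], [0.16, 1.93], [-2.52, 2.52]. Speed limits (rad/s): [1.89, 1.89, 2.39, 2.39, 3.01, 3.01, 3.01].

### API

Orientations are given as [roll, pitch, yaw] about the fixed x, y, z axes, in that order (R = Rz(yaw) Ry(pitch) Rx(roll)).
In Python, from bench import ctrl, vision, order gives the robot as it stands.
- The arm moves only by the tool servo_tool, never from a script. Its argument "commands" is a list of rows, each an object with "translation": the shift along the tool's x, y, z in mm, a list of three; "twist": the turn about the tool's z in rad; "gripper": the opening, from 0 (shut) to 1 (fully open). A call has 1 to 20 rows; each row shifts and turns the commanded pose from where the row before left it, along the tool's axes as they then stand; what a row does not reach is not made up. A row lasts 1/8 s, in which the tool goes at most 62.5 mm and 10.7 degrees, less where a joint would pass 70% of its speed; a pose out of reach is approached as far as the arm can. A call with a gripper value outside its range is refused whole. The fingers move at their own pace and stop on an object; "newtons" is the grip in N (left out, the last holds). Time passes only in rows, so rows that do not move let the fingers close. It gives the time, the measured TCP pose, the force, the opening and the grip force at its end, in the units of the state.
- ctrl.read_state(): the state, without advancing time (a new reading comes with each control period).
- vision.get_image(name): name is "scene" or "top" or "wrist"; returns (picture, depth): 420x560x3 uint8, red, green, blue; 420x560 float32, mm along the optical axis (not along the pixel's ray), 0 where there is no reading.
- vision.get_calibration(name): a dict with "fx", "fy", "cx", "cy" (pixels), "R" (3x3) and "t" (3): a world point X has camera coordinates R X + t; the wrist camera has in their place "hand_eye" (4x4, takes a point from camera to tool coordinates, whose origin is the TCP and whose axes are the flange's). Camera axes: x right, y down, z forward; pixel columns grow to the right and rows downward; lengths in mm; the calibration is good to about 2 mm. A picture is of the moment at which its call begins: read the wrist's pose just before it. get_calibration takes no time and is no camera call.
- order.sign_off(): hands the job in; it is judged then, once.
The state is a dict: "t": time; "qpos": joint angles; "dq": joint speeds; "tau": joint torques, N m; "eef_pos": TCP position; "eef_rot": TCP orientation; "contact_force": force on the tool from outside, world axes, zero at the start; "moment": the same for the moment, N m; "width": finger opening in mm; "gripper_force": force on a finger pad.
Only numpy, scipy, OpenCV 4.12 (cv2) and the standard library are available. Lean on these libraries where they do the work, as an engineer would, in place of code of your own. Each camera call takes 0.05 s, during which the arm holds its last target. There are 200 camera calls.

### The job

Keep the fingers closed: with the fingertips push the lino block gently under the clamp bridge of the register jig until it is fully home against the back stop. Then run the fingertips lightly along the top of the bridge from its left end to its right end, so that the four raised red cam levers fold down flat one after another and lock the block. Do not grip or lift anything, leave the tins and tools around the jig where they are, and finish clear of everything.

Things in the scene. Friction and masses are not known exactly. Their poses are not given: they have to be found in the camera images.
- jig: Fixed register jig: plywood board 12 mm thick, x -115 to +80 mm, y -125 to +125 mm. Origin on the counter below the centre of the block's home place; x points to the back stop (away from the robot), y left along the lever row, z up. Aluminium side rails guide the block: inner faces y +-87.5 mm, tops 24 mm above the counter, x -76 to +68 mm. Board front is open.
- stop (a point): Middle of the top edge of the aluminium back stop's face, 28 mm above the counter, x = 60 mm in the jig's frame. The block's far edge must meet this face.
- bridge (a point): Middle of the top of the slotted aluminium clamp bridge that spans the block's far edge: x 30 to 60 mm, y -108 to +108 mm in the jig's frame, underside 28.5 mm, top 34.5 mm above the counter; brass screw heads at its ends reach 36.5 mm, the pivot cheeks of the levers 40.5 mm.
- block: Lino printing block, grey-green top with carved tan leaf, wooden base, 120 (x) x 170 (y) x 14 mm, about 0.35 kg, lying on the jig's board between the rails (2.5 mm play each side), top 26 mm above the counter. Origin: centre of its underside. Fully home: at x = 0, y about 0 in the jig's frame, axes parallel; it starts 25 to 45 mm short, towards the robot. Slides at a few N, up to 10 N as the finger meets it.
- pivot1 (a point): Pivot of red lever 1 (counted from the left), 37.7 mm above the counter, x = 45 mm, y = 83 mm in the jig's frame. The lever reaches 38 mm from it, 12 to 16 mm wide, 7 mm thick, and folds down to the right (-y); folded flat its top is 42.2 mm above the counter and its steel cam bears on the block.
- pivot2 (a point): Pivot of red lever 2 (counted from the left), 37.7 mm above the counter, x = 45 mm, y = 38 mm in the jig's frame. The lever reaches 38 mm from it, 12 to 16 mm wide, 7 mm thick, and folds down to the right (-y); folded flat its top is 42.2 mm above the counter and its steel cam bears on the block.
- pivot3 (a point): Pivot of red lever 3 (counted from the left), 37.7 mm above the counter, x = 45 mm, y = -7 mm in the jig's frame. The lever reaches 38 mm from it, 12 to 16 mm wide, 7 mm thick, and folds down to the right (-y); folded flat its top is 42.2 mm above the counter and its steel cam bears on the block.
- pivot4 (a point): Pivot of red lever 4 (counted from the left), 37.7 mm above the counter, x = 45 mm, y = -52 mm in the jig's frame. The lever reaches 38 mm from it, 12 to 16 mm wide, 7 mm thick, and folds down to the right (-y); folded flat its top is 42.2 mm above the counter and its steel cam bears on the block.
- row_start (a point): Point at the left (+y) end of the lever row, at the height of the tops of the folded levers (42.2 mm above the counter), x = 45 mm, y = +105 mm in the jig's frame, 22 mm before the first pivot.
- row_end (a point): Point at the right (-y) end of the lever row at the same height, x = 45 mm, y = -105 mm in the jig's frame, 15 mm past the tip of the last folded lever.
- lever1 (a joint): Red cam lever 1 from the left: 0 = folded flat to the right, grows as it is raised, stop at 1.45 rad; starts at 1.0 to 1.35 rad (tip 32 to 38 mm above its pivot). Stiff hinge, stays where left: about 1 N at the tip, a few N near the pivot or over the last 0.4 rad where the cam meets the block. A finger moving right just above the folded height folds it.
- lever2 (a joint): Red cam lever 2 from the left: 0 = folded flat to the right, grows as it is raised, stop at 1.45 rad; starts at 1.0 to 1.35 rad (tip 32 to 38 mm above its pivot). Stiff hinge, stays where left: about 1 N at the tip, a few N near the pivot or over the last 0.4 rad where the cam meets the block. A finger moving right just above the folded height folds it.
- lever3 (a joint): Red cam lever 3 from the left: 0 = folded flat to the right, grows as it is raised, stop at 1.45 rad; starts at 1.0 to 1.35 rad (tip 32 to 38 mm above its pivot). Stiff hinge, stays where left: about 1 N at the tip, a few N near the pivot or over the last 0.4 rad where the cam meets the block. A finger moving right just above the folded height folds it.
- lever4 (a joint): Red cam lever 4 from the left: 0 = folded flat to the right, grows as it is raised, stop at 1.45 rad; starts at 1.0 to 1.35 rad (tip 32 to 38 mm above its pivot). Stiff hinge, stays where left: about 1 N at the tip, a few N near the pivot or over the last 0.4 rad where the cam meets the block. A finger moving right just above the folded height folds it.
- ink_tin_3: Bystander, leave alone: small blue-banded round ink tin, 61 mm across, 46 mm tall, standing to the right of the jig. Origin: centre of its underside.
- rub_block: Bystander, leave alone: grey-green polishing stick, 22x70x22 mm, lying in front of the jig to the left. Origin: centre of its underside.
- ink_tin_1: Bystander, leave alone: black-banded round ink tin, 69 mm across, 53 mm tall, at the left front. Origin: centre of its underside.
- ink_scraper: Bystander, leave alone: broad ink knife with black handle lying flat, 37x117x14 mm, at the left front. Origin: centre of its underside.
- tape_roll: Bystander, leave alone: roll of blue masking tape lying flat, 93 mm across, 24 mm high, at the left front. Origin: centre of its underside.
- talc_tin: Bystander, leave alone: white talc shaker, 33 mm across, 71 mm tall, at the right edge. Origin: centre of its underside.
- ink_tin_2: Bystander, leave alone: red-banded round ink tin, 69 mm across, 53 mm tall, at the right front corner. Origin: centre of its underside.

How it is judged (in metres and radians):
On the way, in this order (a step that is already met when the one before it is completed fails the run):
1. the block is pushed fully home against the back stop (x of block in the frame of jig above -0.003 m and angle between the x axis of block and the x axis of jig, either way round below 0.04 rad and z of block in the frame of jig below 0.016 m), for 0.1 s.
2. lever 1 from the left is folded flat (all of step 1 and value of joint lever1 below 0.25 rad), for 0.05 s.
3. lever 2 from the left is folded flat (all of step 1 and value of joint lever2 below 0.25 rad), for 0.05 s.
4. lever 3 from the left is folded flat (all of step 1 and value of joint lever3 below 0.25 rad), for 0.05 s.
5. lever 4 from the left is folded flat (all of step 1 and value of joint lever4 below 0.25 rad), for 0.05 s.
At the end, for the whole second after the job is handed in: The block is home (within 3 mm of the back stop, square within 0.04 rad, lying on the board) and all four levers are folded to within 0.25 rad of flat, everything at rest (all of step 5 and value of joint each of lever1, lever2, lever3 below 0.25 rad and linear speed of block below 0.01 m/s and velocity of joint each of lever1, lever2, lever3, lever4 below 0.05 rad/s); the robot touches nothing.
It fails at once if the block is lifted off the board (z of block in the frame of jig above 0.02 m).
It fails at once if the fingers press hard on the block or the jig (over 35 N) (contact force between the fingers and block above 35 N or contact force between the fingers and jig above 35 N).
It fails at once if a bystander is moved by more than 15 mm (distance of any of ink_tin_3, rub_block, ink_tin_1, ink_scraper, tape_roll, talc_tin, ink_tin_2 from where it was at the start of the episode above 0.015 m).
It also fails if it takes over 48 s, if anything falls off the work surface, if the arm or the gripper's body presses on something with over 40 N, if the wrist force passes 120 N, or if a joint passes its speed limit or range.

## Working session

There is one attempt and no reset: what is moved stays moved. The work goes in short steps, Python scripts to look and compute and a tool call to move; the robot and the scene stay as the last step left them, time stands still between calls to the robot, and variables do not carry over. Pictures are saved under pics/ and viewed, at most 10 in all, crops included, and the job is handed in when it is done.

Besides the shell and the picture viewer there is one more tool, called after ">>>" as name(argument=value, ...), one argument or row to a line, values as JSON. servo_tool: Moves the arm, as the interface text tells. Its arguments: {"type":"object","properties":{"commands":{"type":"array","items":{"type":"object","properties":{"translation":{"type":"array","items":{"type":"number"}},"twist":{"type":"number"},"gripper":{"type":"number"}}}},"newtons":{"type":"number"}},"required":["commands"]}

```bash
mkdir -p pics; python3 - <<'E'
from bench import ctrl,vision
import cv2,numpy as np
s=ctrl.read_state();print(s['t'],s['eef_pos'],s['eef_rot'],s['width'])
for n in ('top','scene'):
    im,d=vision.get_image(n);np.savez(n+'.npz',im=im,d=d);cv2.imwrite(f'pics/{n}1.png',im[...,::-1])
    c=vision.get_calibration(n);print(n,{k:np.round(v,3).tolist() for k,v in c.items()})
E
```

```text
0.0 [155.0564287  605.11030028 230.74447496] [-3.14048320e+00  6.22625640e-05  2.89076744e+00] 85.38894566816529
top {'fx': 384.551, 'fy': 384.551, 'cx': 272.972, 'cy': 207.725, 'R': [[0.024, -0.999, 0.026], [-0.997, -0.026, -0.071], [0.072, -0.025, -0.997]], 't': [21.782, 513.758, 1113.173]}
scene {'fx': 455.6, 'fy': 455.6, 'cx': 277.094, 'cy': 206.513, 'R': [[0.469, -0.883, 0.001], [-0.474, -0.253, -0.843], [0.745, 0.394, -0.538]], 't': [-194.752, 319.662, 1096.633]}
```

View pics/top1.png

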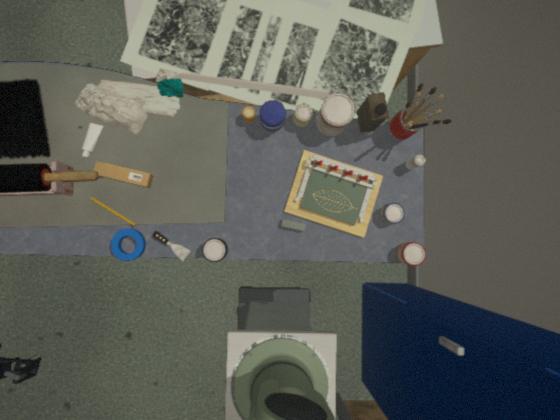

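View pics/scene1.png

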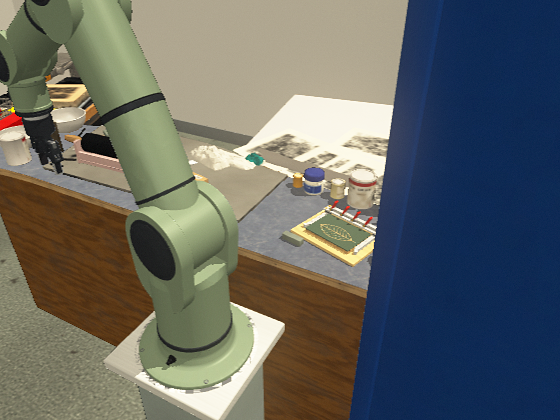

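The top view shows the jig centred near pixel (335,193), turned clockwise a little. The red levers lie along (318,163)–(370,180), the rub block is at (293,226), and a tall blue cabinet is at the lower right. Next I measure the jig.

```bash
cat > h.py <<'E'
import numpy as np,cv2
from bench import vision,ctrl
def ray(c,uv,z):
    uv=np.atleast_2d(uv).astype(float);R,t=np.array(c['R']),np.array(c['t'])
    d=np.c_[(uv[:,0]-c['cx'])/c['fx'],(uv[:,1]-c['cy'])/c['fy'],np.ones(len(uv))]@R
    o=-R.T@t
    return o+d*((z-o[2])/d[:,2])[:,None]
def cloud(c,d):
    v,u=np.mgrid[:d.shape[0],:d.shape[1]]
    p=np.stack([(u-c['cx'])/c['fx']*d,(v-c['cy'])/c['fy']*d,d],-1)
    return (p-np.array(c['t']))@np.array(c['R'])
E
python3 - <<'E'
from h import *
f=np.load('top.npz');im,d=f['im'],f['d'];c=vision.get_calibration('top')
hsv=cv2.cvtColor(im,cv2.COLOR_RGB2HSV)
roi=np.zeros(d.shape,np.uint8);roi[145:242,280:390]=1
m=cv2.inRange(hsv,(15,70,110),(32,255,255))*roi
m=cv2.morphologyEx(m,cv2.MORPH_OPEN,np.ones((2,2)))
pts=np.argwhere(m>0)[:,::-1]
X=ray(c,pts,12)[:,:2].astype(np.float32)
r=cv2.minAreaRect(X);print(r,cv2.boxPoints(r).tolist())
w=cloud(c,d)
red=(cv2.inRange(hsv,(0,120,60),(8,255,255))|cv2.inRange(hsv,(172,120,60),(180,255,255)))*roi
n,l,s,ce=cv2.connectedComponentsWithStats(red)
for i in range(1,n):
    if s[i,4]>3: print(ce[i],s[i,4],np.median(w[l==i],0).round(),ray(c,ce[i],50).round(1))
b=(hsv[...,0]>105)&(hsv[...,0]<125)&(hsv[...,1]>150); b[:280]=0
print('cab',w[b&(d>0)].min(0),np.percentile(w[b&(d>0)],[1,50,99],axis=0).round())
cr=cv2.resize(im[140:250,275:435],None,fx=5,fy=5,interpolation=cv2.INTER_CUBIC)
cv2.imwrite('pics/crop.png',cr[...,::-1])
E
```

```text
((558.0421752929688, -147.2345733642578), (251.12380981445312, 195.7615966796875), 73.31258392333984) [[428.22845458984375, -239.4020233154297], [615.7456665039062, -295.614990234375], [687.8558959960938, -55.06712341308594], [500.33868408203125, 1.145843505859375]]
[318.13636364 162.90909091] 22 [641. -89.  67.] [[644.  -91.9  50. ]]
[333.55555556 167.81481481] 27 [ 629. -134.   66.] [[ 631.  -136.9   50. ]]
[348.06896552 172.65517241] 29 [ 616. -175.   66.] [[ 618.1 -179.2   50. ]]
[362.93103448 177.55172414] 29 [ 604. -219.   59.] [[ 605.  -222.5   50. ]]
cab [-284.46401392 -701.18793485 -874.82548132] [[-232. -695. -646.]
 [ 123. -457.   99.]
 [ 201. -454.  463.]]
```

View pics/crop.png

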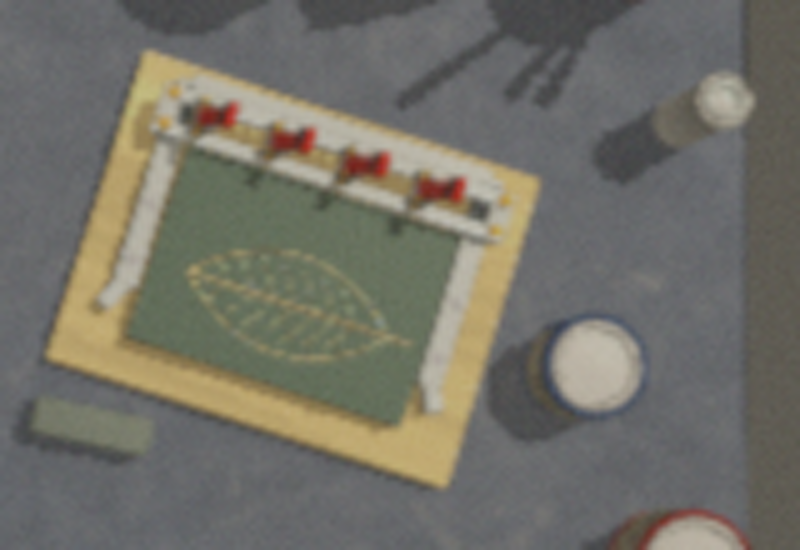

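Board fits 251 x 196 mm, so jig yaw is about -0.291 with origin near (575,-152). Block's front edge in the crop runs (125,340)–(400,425). I'll start the transit with the fingers shut and work out the block while doing so.

```bash
cat >> h.py <<'E'
yaw=-0.2914;O=np.array([574.8,-152.3]);Rj=np.array([[np.cos(yaw),-np.sin(yaw)],[np.sin(yaw),np.cos(yaw)]])
def tojig(p): return (np.atleast_2d(p)[:,:2]-O)@Rj
def toworld(p): return np.atleast_2d(p)@Rj.T+O
E
python3 - <<'E'
from h import *
f=np.load('top.npz');im,d=f['im'],f['d'];c=vision.get_calibration('top')
hsv=cv2.cvtColor(im,cv2.COLOR_RGB2HSV);roi=np.zeros(d.shape,np.uint8);roi[160:232,295:375]=1
g=cv2.inRange(hsv,(40,25,40),(95,160,200))*roi
n,l,s,ce=cv2.connectedComponentsWithStats(g);i=1+s[1:,4].argmax()
P=tojig(ray(c,np.argwhere(l==i)[:,::-1],26));r=cv2.minAreaRect(P.astype(np.float32));print(s[i],np.round(cv2.boxPoints(r),1).tolist())
print(toworld([[-160,0]]))
s=ctrl.read_state();y=s['eef_rot'][2];A=np.array([[np.cos(y),np.sin(y)],[np.sin(y),-np.cos(y)]])
print('to (450,350):',A.T@(np.array([450,350])-s['eef_pos'][:2]))
print('then to start:',A.T@(toworld([[-160,0]])[0]-[450,350]))
E
```

```text
[ 301  170   65   54 1627] [[-85.69999694824219, -81.5999984741211], [30.5, -82.0999984741211], [31.299999237060547, 85.9000015258789], [-84.9000015258789, 86.5]]
[[ 421.54518345 -106.33304226]]
to (450,350): [-349.01901971 -173.99961182]
then to start: [ -85.67425725 -449.12074511]
```

>>> servo_tool(
  commands=[
    {"translation":[-15,-7,0],"twist":0,"gripper":0},
    {"translation":[-34,-17,0],"twist":0,"gripper":0},
    {"translation":[-34,-17,0],"twist":0,"gripper":0},
    {"translation":[-34,-17,0],"twist":0,"gripper":0},
    {"translation":[-34,-17,0],"twist":0,"gripper":0},
    {"translation":[-34,-17,0],"twist":0,"gripper":0},
    {"translation":[-34,-17,0],"twist":0,"gripper":0},
    {"translation":[-34,-17,0],"twist":0,"gripper":0},
    {"translation":[-34,-17,0],"twist":0,"gripper":0},
    {"translation":[-34,-17,0],"twist":0.02,"gripper":0},
    {"translation":[-25,-15,0],"twist":0.02,"gripper":0},
    {"translation":[0,0,0],"twist":0,"gripper":0},
  ],
  newtons=20,
)

```text
t: 1.6
eef_pos: [448.3, 346.5, 231.3]
eef_rot: [-3.141, 0.001, 2.846]
contact_force: [0.1, -0.6, 0.6]
width: -0.1
gripper_force: 0.0
```

>>> servo_tool(
  commands=[
    {"translation":[-4,-20,0],"twist":0,"gripper":0},
    {"translation":[-6,-35,0],"twist":0,"gripper":0},
    {"translation":[-6,-35,0],"twist":0,"gripper":0},
    {"translation":[-6,-35,0],"twist":0,"gripper":0},
    {"translation":[-6,-35,0],"twist":0,"gripper":0},
    {"translation":[-6,-35,0],"twist":0,"gripper":0},
    {"translation":[-6,-35,0],"twist":0,"gripper":0},
    {"translation":[-6,-35,0],"twist":0,"gripper":0},
    {"translation":[-6,-35,0],"twist":0,"gripper":0},
    {"translation":[-6,-35,0],"twist":0,"gripper":0},
    {"translation":[-6,-35,0],"twist":0,"gripper":0},
    {"translation":[-4,-35,0],"twist":0,"gripper":0},
    {"translation":[0,-35,0],"twist":0,"gripper":0},
    {"translation":[0,0,0],"twist":0,"gripper":0},
    {"translation":[0,0,0],"twist":0,"gripper":0},
  ],
)

```text
t: 3.48
eef_pos: [385.0, -91.0, 231.3]
eef_rot: [3.141, 0.0, 2.851]
contact_force: [0.0, 0.3, 0.3]
width: 0.0
gripper_force: 0.0
```

```bash
cat > w.py <<'E'
from h import *
import sys
s=ctrl.read_state();print(s['t'],'world',s['eef_pos'].round(1) if hasattr(s['eef_pos'],'round') else s['eef_pos'],'rot',s['eef_rot'],'jig',tojig(s['eef_pos'][:2]).round(1),'F',s['contact_force'],'w',s['width'],'q',np.round(s['qpos'],2))
if len(sys.argv)>1:
    n=sys.argv[1];im,d=vision.get_image(n);np.savez(n+sys.argv[2]+'.npz',im=im,d=d,p=s['eef_pos'],r=s['eef_rot']);cv2.imwrite(f'pics/{n}{sys.argv[2]}.png',im[...,::-1])
E
python3 w.py wrist 2; python3 -c "
from h import *
print(vision.get_calibration('wrist'))"
```

```text
3.475 world [385.  -91.  231.3] rot [3.14123784e+00 7.96584253e-05 2.85121213e+00] jig [[-199.4    4.2]] F [0.04313308 0.29896808 0.2700663 ] w 0.0367898839441947 q [-0.15  0.15  0.27  2.17 -0.06  0.82  1.43]
{'fx': 322.11248765329634, 'fy': 322.11248765329634, 'cx': 282.6847163083013, 'cy': 204.09010951970885, 'hand_eye': array([[ 3.04033884e-04, -9.59587474e-01, -2.81410356e-01,
         7.13108563e+01],
       [ 9.99999953e-01,  3.03396508e-04,  4.58347750e-05,
        -3.39959253e-01],
       [ 4.13964434e-05, -2.81410356e-01,  9.59587521e-01,
        -1.41995276e+02],
       [ 0.00000000e+00,  0.00000000e+00,  0.00000000e+00,
         1.00000000e+00]])}
```

View pics/wrist2.png

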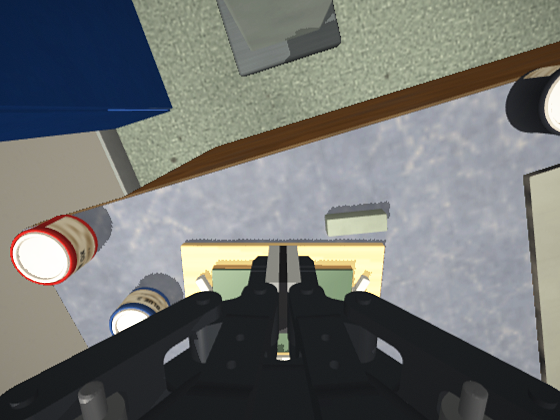

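The wrist view shows the board's front edge at row ~242 (columns 182–385) and the block's front edge at row ~268 (212–352). I use these to refine the jig pose.

```bash
python3 - <<'E'
from h import *
from scipy.spatial.transform import Rotation as Ro
f=np.load('wrist2.npz');c=vision.get_calibration('wrist');H=np.array(c['hand_eye'])
Rt=Ro.from_euler('xyz',f['r']).as_matrix();Rwc=Rt@H[:3,:3];o=Rt@H[:3,3]+f['p']
c['R']=Rwc.T;c['t']=-Rwc.T@o
hsv=cv2.cvtColor(f['im'],cv2.COLOR_RGB2HSV)
m=cv2.inRange(hsv,(15,60,120),(35,255,255));m[:225]=0
cols=[u for u in list(range(190,262,4))+list(range(315,382,4))]
e=np.array([[u,np.argmax(m[:,u]>0)] for u in cols]);P=tojig(ray(c,e,12))
k=np.polyfit(P[:,1],P[:,0],1);print('front edge x=',np.polyval(k,0),'slope',k[0],'resid',np.std(P[:,0]-np.polyval(k,P[:,1])))
for v in (246,252,258):
    z=np.flatnonzero(m[v,150:420])+150;print(v,tojig(ray(c,[[z.min()-.5,v],[z.max()+.5,v]],12)).round(1).tolist())
g=cv2.inRange(hsv,(40,25,30),(95,160,200));g[:255]=0
e=np.array([[u,np.argmax(g[:,u]>0)] for u in list(range(218,250,4))+list(range(320,346,4))]);P=tojig(ray(c,e,26));print('block',np.round(P,1).tolist())
for v in (272,276,280):
    z=np.flatnonzero(g[v,195:365])+195;print(v,tojig(ray(c,[[z.min()-.5,v],[z.max()+.5,v]],26)).round(1).tolist())
E
```

```text
front edge x= -115.54084566365633 slope -0.0011889810454169425 resid 2.949202195547461e-14
246 [[-111.5, -120.1], [-111.8, 127.8]]
252 [[-103.6, -20.6], [-103.8, 128.5]]
258 [[-95.6, -30.6], [-95.8, 128.0]]
block [[-87.9, -73.2], [-87.9, -68.4], [-87.9, -63.6], [-87.9, -58.9], [-87.9, -54.1], [-87.9, -49.3], [-88.0, -44.5], [-88.0, -39.7], [-86.7, 48.7], [-86.7, 53.5], [-86.7, 58.2], [-86.8, 63.0], [-86.8, 67.8], [-86.8, 72.6], [-86.8, 77.4]]
272 [[-83.9, -72.8], [-84.1, 87.7]]
276 [[-78.6, -80.3], [-78.8, 86.8]]
280 [[-73.2, -80.6], [-73.4, 87.2]]
```

>>> servo_tool(
  commands=[
    {"translation":[-15,-1,15],"twist":0,"gripper":0},
    {"translation":[-20,-1,35],"twist":0,"gripper":0},
    {"translation":[-20,0,35],"twist":0,"gripper":0},
    {"translation":[-10,0,35],"twist":0,"gripper":0},
    {"translation":[0,0,35],"twist":0,"gripper":0},
    {"translation":[0,0,30],"twist":0,"gripper":0},
    {"translation":[0,0,15],"twist":0,"gripper":0},
    {"translation":[0,0,8],"twist":0,"gripper":0},
    {"translation":[0,0,5],"twist":0,"gripper":0},
    {"translation":[0,0,0],"twist":0,"gripper":0},
    {"translation":[0,0,0],"twist":0,"gripper":0},
  ],
)

```text
t: 4.9
eef_pos: [447.5, -112.0, 18.8]
eef_rot: [3.141, 0.001, 2.851]
contact_force: [-0.3, -0.1, 0.0]
width: 0.2
gripper_force: 0.0
```

```bash
python3 w.py
```

```text
4.9 world [ 447.5 -112.    18.8] rot [3.14146366e+00 9.03586627e-04 2.85080671e+00] jig [[-133.6    2. ]] F [-0.29441987 -0.05258917  0.01338296] w 0.1796539198876036 q [ 0.02  0.65  0.13  2.17 -0.24  0.34  1.63]
```

>>> servo_tool(
  commands=[
    {"translation":[-10,0,1],"twist":0,"gripper":0},
    {"translation":[-12,0,0],"twist":0,"gripper":0},
    {"translation":[-6,0,0],"twist":0,"gripper":0},
    {"translation":[-3,0,0],"twist":0,"gripper":0},
    {"translation":[-2,0,0],"twist":0,"gripper":0},
    {"translation":[-2,0,0],"twist":0,"gripper":0},
    {"translation":[-2,0,0],"twist":0,"gripper":0},
    {"translation":[-2,0,0],"twist":0,"gripper":0},
    {"translation":[-2,0,0],"twist":0,"gripper":0},
    {"translation":[-2,0,0],"twist":0,"gripper":0},
  ],
)

```text
t: 6.15
eef_pos: [488.4, -124.3, 17.3]
eef_rot: [-3.142, -0.0, 2.851]
contact_force: [-2.8, 0.6, 0.7]
width: -0.0
gripper_force: 1.3
```

>>> servo_tool(
  commands=[
    {"translation":[-2,0,0],"twist":0,"gripper":0},
    {"translation":[-2,0,0],"twist":0,"gripper":0},
    {"translation":[-2,0,0],"twist":0,"gripper":0},
    {"translation":[-2,0,0],"twist":0,"gripper":0},
  ],
)

```text
t: 6.65
eef_pos: [496.1, -126.6, 17.3]
eef_rot: [-3.142, 0.0, 2.851]
contact_force: [-1.8, 0.3, -0.4]
width: 0.3
gripper_force: 1.0
```

```bash
python3 w.py
```

```text
6.65 world [ 496.1 -126.6   17.3] rot [-3.14153051e+00  6.42532885e-05  2.85087039e+00] jig [[-82.7   2. ]] F [-1.7645446   0.34383457 -0.36122574] w 0.3345480864912146 q [ 0.03  0.7   0.15  2.04 -0.23  0.42  1.63]
```

>>> servo_tool(
  commands=[
    {"translation":[-2,0,0],"twist":0,"gripper":0},
    {"translation":[-2,0,0],"twist":0,"gripper":0},
    {"translation":[-2,0,0],"twist":0,"gripper":0},
    {"translation":[-1,0,0],"twist":0,"gripper":0},
    {"translation":[-1,0,0],"twist":0,"gripper":0},
  ],
)

```text
t: 7.28
eef_pos: [503.6, -128.9, 17.3]
eef_rot: [-3.142, -0.0, 2.851]
contact_force: [-1.7, -0.3, -0.8]
width: 0.2
gripper_force: 1.1
```

>>> servo_tool(
  commands=[
    {"translation":[-1,0,0],"twist":0,"gripper":0},
    {"translation":[-0.5,0,0],"twist":0,"gripper":0},
  ],
)

```text
t: 7.52
eef_pos: [505.1, -129.3, 17.3]
eef_rot: [-3.142, 0.0, 2.851]
contact_force: [-1.6, 0.4, -1.2]
width: 0.2
gripper_force: 1.0
```

>>> servo_tool(
  commands=[
    {"translation":[-0.5,0,0],"twist":0,"gripper":0},
    {"translation":[-0.5,0,0],"twist":0,"gripper":0},
  ],
)

```text
t: 7.78
eef_pos: [506.0, -129.6, 17.3]
eef_rot: [-3.142, -0.0, 2.851]
contact_force: [-2.1, 1.1, -0.3]
width: 0.0
gripper_force: 1.0
```

>>> servo_tool(
  commands=[
    {"translation":[-0.5,0,0],"twist":0,"gripper":0},
    {"translation":[-0.5,0,0],"twist":0,"gripper":0},
  ],
)

```text
t: 8.02
eef_pos: [507.0, -129.9, 17.3]
eef_rot: [-3.142, -0.0, 2.851]
contact_force: [-1.9, 0.6, -0.5]
width: -0.0
gripper_force: 1.1
```

>>> servo_tool(
  commands=[
    {"translation":[-0.5,0,0],"twist":0,"gripper":0},
    {"translation":[-0.5,0,0],"twist":0,"gripper":0},
  ],
)

```text
t: 8.28
eef_pos: [508.0, -130.1, 17.3]
eef_rot: [-3.142, 0.0, 2.851]
contact_force: [-2.4, -0.0, -0.7]
width: -0.1
gripper_force: 1.1
```

>>> servo_tool(
  commands=[
    {"translation":[-0.5,0,0],"twist":0,"gripper":0},
    {"translation":[-0.5,0,0],"twist":0,"gripper":0},
  ],
)

```text
t: 8.52
eef_pos: [508.9, -130.5, 17.3]
eef_rot: [-3.142, 0.0, 2.851]
contact_force: [-3.0, 0.1, -0.5]
width: 0.1
gripper_force: 1.1
```

>>> servo_tool(
  commands=[
    {"translation":[-0.5,0,0],"twist":0,"gripper":0},
    {"translation":[-0.5,0,0],"twist":0,"gripper":0},
  ],
)

```text
t: 8.78
eef_pos: [509.9, -130.8, 17.3]
eef_rot: [-3.142, -0.0, 2.851]
contact_force: [-1.8, 0.8, -1.4]
width: 0.0
gripper_force: 1.1
```

>>> servo_tool(
  commands=[
    {"translation":[-0.5,0,0],"twist":0,"gripper":0},
    {"translation":[-0.5,0,0],"twist":0,"gripper":0},
  ],
)

```text
t: 9.02
eef_pos: [510.2, -130.8, 17.2]
eef_rot: [3.142, -0.001, 2.851]
contact_force: [-8.1, 1.9, 4.8]
width: 0.1
gripper_force: 3.9
```

```bash
python3 w.py
```

```text
9.025 world [ 510.2 -130.8   17.2] rot [ 3.14157495e+00 -1.28985879e-03  2.85078244e+00] jig [[-68.   2.]] F [-8.06053254  1.87073812  4.75313418] w 0.062450074821586425 q [ 0.03  0.71  0.15  2.   -0.23  0.45  1.63]
```

>>> servo_tool(
  commands=[
    {"translation":[-0.5,0,0],"twist":0,"gripper":0},
    {"translation":[0,0,0],"twist":0,"gripper":0},
  ],
)

```text
t: 9.28
eef_pos: [510.2, -130.9, 17.2]
eef_rot: [3.142, -0.002, 2.851]
contact_force: [-9.0, 2.8, 6.0]
width: 0.2
gripper_force: 4.5
```

```bash
python3 w.py
```

```text
9.275 world [ 510.2 -130.9   17.2] rot [ 3.14155580e+00 -2.21283346e-03  2.85080299e+00] jig [[-68.   2.]] F [-9.02861566  2.82747746  5.97050028] w 0.16783940986658263 q [ 0.03  0.71  0.15  2.   -0.23  0.45  1.63]
```

Block is solidly home (force steps up and the position stops). I back off and check.

>>> servo_tool(
  commands=[
    {"translation":[8,0,0],"twist":0,"gripper":0},
    {"translation":[20,0,-5],"twist":0,"gripper":0},
    {"translation":[20,10,-20],"twist":0,"gripper":0},
    {"translation":[0,30,-30],"twist":0,"gripper":0},
    {"translation":[0,35,-30],"twist":0,"gripper":0},
    {"translation":[0,35,0],"twist":0,"gripper":0},
    {"translation":[0,20,0],"twist":0,"gripper":0},
    {"translation":[0,0,0],"twist":0,"gripper":0},
  ],
)

```text
t: 10.28
eef_pos: [503.0, 8.6, 102.4]
eef_rot: [3.141, 0.001, 2.853]
contact_force: [0.4, -0.2, -0.5]
width: -0.1
gripper_force: 0.0
```

```bash
python3 w.py top 3; python3 - <<'E'
import numpy as np,cv2
im=np.load('top3.npz')['im'];cv2.imwrite('pics/crop3.png',cv2.resize(im[140:250,275:435],None,fx=5,fy=5,interpolation=cv2.INTER_CUBIC)[...,::-1])
E
```

```text
10.275 world [503.    8.6 102.4] rot [3.14090594e+00 9.41199665e-04 2.85321897e+00] jig [[-115.   133.5]] F [ 0.41176486 -0.24947055 -0.47598389] w -0.14920606874272221 q [-0.31  0.54  0.24  2.04 -0.22  0.59  1.36]
```

View pics/crop3.png

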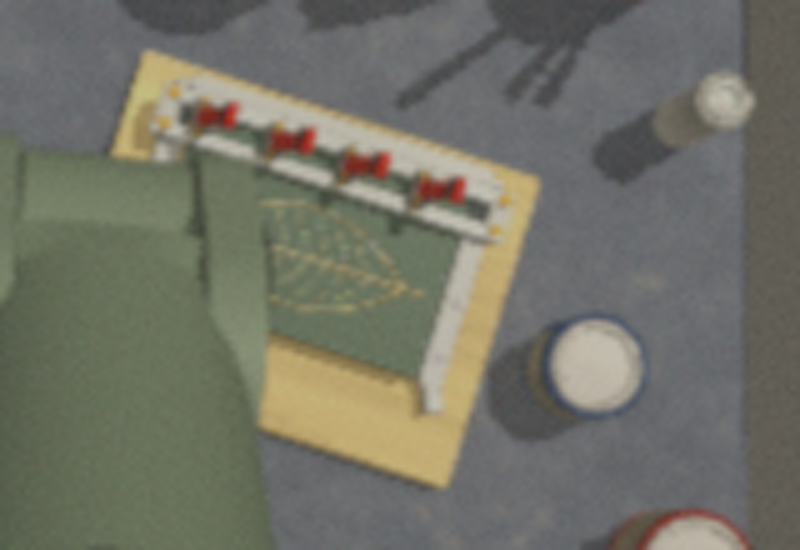

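The crop shows the green block filling the bridge slot, with its front edge from (268,335) to (420,380) parallel to the board; levers are still raised. I check the numbers for the block edge and lever line.

```bash
python3 - <<'E'
from h import *
f=np.load('top3.npz');im=f['im'];c=vision.get_calibration('top')
hsv=cv2.cvtColor(im,cv2.COLOR_RGB2HSV);g=cv2.inRange(hsv,(40,25,40),(95,160,200))
e=np.array([[u,max(v for v in range(190,225) if g[v,u])] for u in range(331,357)]);P=tojig(ray(c,e+[0,.5],26))
k=np.polyfit(P[:,1],P[:,0],1);print('block front',np.polyval(k,-40),'slope',k[0])
print(tojig([[641,-89],[629,-134],[616,-175],[604,-219]]).round(1))
E
```

```text
block front -55.4221074908843 slope -0.007016588102657289
[[ 45.2  79.7]
 [ 46.7  33.1]
 [ 46.   -9.9]
 [ 47.1 -55.5]]
```

>>> servo_tool(
  commands=[
    {"translation":[-20,0,0],"twist":0,"gripper":0},
    {"translation":[-35,0,0],"twist":0,"gripper":0},
    {"translation":[-35,0,0],"twist":0,"gripper":0},
    {"translation":[-35,0,0],"twist":0,"gripper":0},
    {"translation":[-25,-2,10],"twist":0,"gripper":0},
    {"translation":[-11,0,20],"twist":0,"gripper":0},
    {"translation":[0,0,15],"twist":0,"gripper":0},
    {"translation":[0,0,8],"twist":0,"gripper":0},
    {"translation":[0,0,0],"twist":0,"gripper":0},
    {"translation":[0,0,0],"twist":0,"gripper":0},
  ],
)

```text
t: 11.58
eef_pos: [656.4, -40.9, 50.0]
eef_rot: [3.141, 0.001, 2.851]
contact_force: [-0.3, 0.0, 0.4]
width: -0.2
gripper_force: 0.0
```

```bash
python3 w.py
```

```text
11.575 world [656.4 -40.9  50. ] rot [3.14136501e+00 7.60188781e-04 2.85090750e+00] jig [[ 46.2 130.2]] F [-0.2914515   0.02303977  0.38605765] w -0.23124723698765712 q [-0.17  0.81  0.22  1.64 -0.24  0.72  1.45]
```

>>> servo_tool(
  commands=[
    {"translation":[0,-6,5.8],"twist":0,"gripper":0},
    {"translation":[0,-8,0],"twist":0,"gripper":0},
    {"translation":[0,-5,0],"twist":0,"gripper":0},
    {"translation":[0,-4,0],"twist":0,"gripper":0},
    {"translation":[0,-4,0],"twist":0,"gripper":0},
    {"translation":[0,-4,0],"twist":0,"gripper":0},
    {"translation":[0,-4,0],"twist":0,"gripper":0},
  ],
)

```text
t: 12.45
eef_pos: [646.3, -74.3, 43.5]
eef_rot: [3.141, 0.0, 2.851]
contact_force: [0.7, 3.9, 0.1]
width: 0.6
gripper_force: 1.1
```

>>> servo_tool(
  commands=[
    {"translation":[0,-3,0],"twist":0,"gripper":0},
    {"translation":[0,-3,0],"twist":0,"gripper":0},
    {"translation":[0,-3,0],"twist":0,"gripper":0},
  ],
)

```text
t: 12.82
eef_pos: [644.1, -82.4, 43.8]
eef_rot: [3.141, 0.001, 2.851]
contact_force: [1.2, 6.3, 4.7]
width: 0.0
gripper_force: 3.4
```

>>> servo_tool(
  commands=[
    {"translation":[0,-3,0],"twist":0,"gripper":0},
    {"translation":[0,-3,0],"twist":0,"gripper":0},
    {"translation":[0,-3,0],"twist":0,"gripper":0},
  ],
)

```text
t: 13.2
eef_pos: [641.6, -91.4, 43.9]
eef_rot: [3.141, 0.001, 2.851]
contact_force: [1.0, 4.1, 4.5]
width: -0.2
gripper_force: 2.4
```

```bash
python3 w.py
```

```text
13.2 world [641.6 -91.4  43.9] rot [3.14085810e+00 9.01685521e-04 2.85120276e+00] jig [[46.4 77.5]] F [1.0014326  4.13756494 4.45097669] w -0.15853319495613447 q [-0.08  0.8   0.21  1.67 -0.23  0.7   1.52]
```

Works smoothly with low forces, so I continue the sweep (to jig y ≈ -110).

>>> servo_tool(
  commands=[
    {"translation":[0,-4,0],"twist":0,"gripper":0},
    {"translation":[0,-4,0],"twist":0,"gripper":0},
    {"translation":[0,-4,0],"twist":0,"gripper":0},
    {"translation":[0,-4,0],"twist":0,"gripper":0},
    {"translation":[0,-4,0],"twist":0,"gripper":0},
    {"translation":[0,-4,0],"twist":0,"gripper":0},
    {"translation":[0,-4,0],"twist":0,"gripper":0},
  ],
)

```text
t: 14.08
eef_pos: [633.0, -118.4, 43.4]
eef_rot: [3.141, -0.0, 2.851]
contact_force: [2.5, 5.0, 1.3]
width: 0.2
gripper_force: 2.6
```

>>> servo_tool(
  commands=[
    {"translation":[0,-4,0],"twist":0,"gripper":0},
    {"translation":[0,-4,0],"twist":0,"gripper":0},
    {"translation":[0,-4,0],"twist":0,"gripper":0},
    {"translation":[0,-4,0],"twist":0,"gripper":0},
    {"translation":[0,-4,0],"twist":0,"gripper":0},
  ],
)

```text
t: 14.7
eef_pos: [627.6, -137.5, 43.8]
eef_rot: [3.141, 0.001, 2.851]
contact_force: [1.0, 3.2, 3.8]
width: 0.0
gripper_force: 2.0
```

```bash
python3 w.py
```

```text
14.7 world [ 627.6 -137.5   43.8] rot [3.14108556e+00 6.17131170e-04 2.85115776e+00] jig [[46.4 29.3]] F [0.96932882 3.15137975 3.7965338 ] w 0.029955600411367224 q [-0.01  0.79  0.2   1.68 -0.23  0.69  1.59]
```

>>> servo_tool(
  commands=[
    {"translation":[0,-4,0],"twist":0,"gripper":0},
    {"translation":[0,-4,0],"twist":0,"gripper":0},
    {"translation":[0,-4,0],"twist":0,"gripper":0},
    {"translation":[0,-4,0],"twist":0,"gripper":0},
    {"translation":[0,-4,0],"twist":0,"gripper":0},
    {"translation":[0,-4,0],"twist":0,"gripper":0},
    {"translation":[0,-4,0],"twist":0,"gripper":0},
    {"translation":[0,-4,0],"twist":0,"gripper":0},
    {"translation":[0,-4,0],"twist":0,"gripper":0},
    {"translation":[0,-4,0],"twist":0,"gripper":0},
    {"translation":[0,-4,0],"twist":0,"gripper":0},
  ],
)

```text
t: 16.08
eef_pos: [615.0, -179.6, 43.8]
eef_rot: [3.141, 0.001, 2.851]
contact_force: [2.0, 4.6, 4.2]
width: -0.1
gripper_force: 2.4
```

>>> servo_tool(
  commands=[
    {"translation":[0,-4,0],"twist":0,"gripper":0},
    {"translation":[0,-4,0],"twist":0,"gripper":0},
    {"translation":[0,-4,0],"twist":0,"gripper":0},
    {"translation":[0,-4,0],"twist":0,"gripper":0},
    {"translation":[0,-4,0],"twist":0,"gripper":0},
    {"translation":[0,-4,0],"twist":0,"gripper":0},
    {"translation":[0,-4,0],"twist":0,"gripper":0},
    {"translation":[0,-4,0],"twist":0,"gripper":0},
    {"translation":[0,-4,0],"twist":0,"gripper":0},
    {"translation":[0,-4,0],"twist":0,"gripper":0},
    {"translation":[0,-4,0],"twist":0,"gripper":0},
  ],
)

```text
t: 17.45
eef_pos: [602.4, -221.8, 43.8]
eef_rot: [3.141, 0.001, 2.851]
contact_force: [1.0, 4.0, 5.7]
width: 0.3
gripper_force: 2.8
```

>>> servo_tool(
  commands=[
    {"translation":[0,-4,0],"twist":0,"gripper":0},
    {"translation":[0,-4,0],"twist":0,"gripper":0},
    {"translation":[0,-4,0],"twist":0,"gripper":0},
    {"translation":[0,-4,0],"twist":0,"gripper":0},
    {"translation":[0,-4,0],"twist":0,"gripper":0},
    {"translation":[0,-4,0],"twist":0,"gripper":0},
    {"translation":[0,-4,0],"twist":0,"gripper":0},
    {"translation":[0,-4,0],"twist":0,"gripper":0},
    {"translation":[0,-4,0],"twist":0,"gripper":0},
    {"translation":[0,-4,0],"twist":0,"gripper":0},
    {"translation":[0,-4,0],"twist":0,"gripper":0},
    {"translation":[0,-4,0],"twist":0,"gripper":0},
  ],
)

```text
t: 18.95
eef_pos: [588.2, -268.3, 43.5]
eef_rot: [-3.142, -0.0, 2.851]
contact_force: [-0.4, 0.0, 0.7]
width: -0.2
gripper_force: 0.0
```

```bash
python3 w.py
```

```text
18.95 world [ 588.2 -268.3   43.5] rot [-3.14154978e+00 -6.58485043e-05  2.85077464e+00] jig [[  46.1 -107.2]] F [-3.70401922e-01  1.93351557e-04  7.28400909e-01] w -0.1997045221567261 q [ 0.22  0.8   0.18  1.67 -0.21  0.69  1.79]
```

>>> servo_tool(
  commands=[
    {"translation":[0,0,-15],"twist":0,"gripper":0},
    {"translation":[0,0,-35],"twist":0,"gripper":0},
    {"translation":[0,0,-40],"twist":0,"gripper":0},
    {"translation":[0,0,-40],"twist":0,"gripper":0},
    {"translation":[0,20,-20],"twist":0,"gripper":0},
    {"translation":[8,40,0],"twist":0,"gripper":0},
    {"translation":[8,40,0],"twist":0,"gripper":0},
    {"translation":[8,40,0],"twist":0,"gripper":0},
    {"translation":[8,40,0],"twist":0,"gripper":0},
    {"translation":[8,40,0],"twist":0,"gripper":0},
    {"translation":[8,40,0],"twist":0,"gripper":0},
    {"translation":[8,40,0],"twist":0,"gripper":0},
    {"translation":[8,40,0],"twist":0,"gripper":0},
    {"translation":[8,40,0],"twist":0,"gripper":0},
    {"translation":[0,20,0],"twist":0,"gripper":0},
    {"translation":[0,0,0],"twist":0,"gripper":0},
    {"translation":[0,0,0],"twist":0,"gripper":0},
  ],
)

```text
t: 21.08
eef_pos: [633.9, 134.6, 193.5]
eef_rot: [-3.141, 0.0, 2.85]
contact_force: [-0.2, -0.5, -0.7]
width: -0.0
gripper_force: 0.0
```

```bash
python3 w.py top 4; python3 - <<'E'
import numpy as np,cv2
im=np.load('top4.npz')['im'];cv2.imwrite('pics/crop4.png',cv2.resize(im[140:250,275:435],None,fx=5,fy=5,interpolation=cv2.INTER_CUBIC)[...,::-1])
E
```

```text
21.075 world [633.9 134.6 193.5] rot [-3.14077494e+00  4.17966686e-07  2.84957816e+00] jig [[-25.8 291.8]] F [-0.20246582 -0.46006884 -0.67704282] w -0.03250008428177081 q [-0.44  0.61  0.22  1.58 -0.15  0.97  1.1 ]
```

View pics/crop4.png

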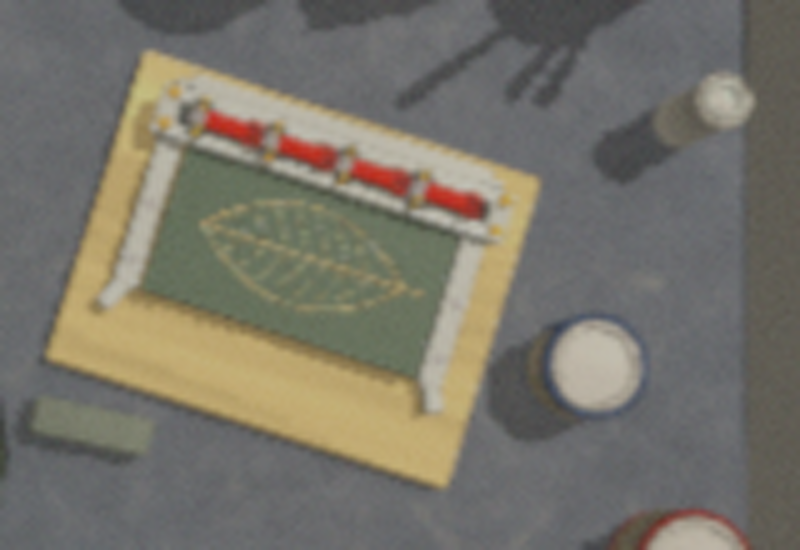

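The crop shows all four red levers lying flat along (200,120)–(490,205). The block is home with its front edge at (135,290)–(420,378), and the tins, rub block and arm are clear of it.

```bash
python3 -c "
from bench import order
print(order.sign_off())"
```

```text
the job is handed in; nothing more can be done
None
```

The block is home against the back stop, all four levers are folded flat, the arm is clear of everything, and the job is handed in; sign-off gave no verdict, so this rests on the last top-camera picture and the force readings.

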